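# Hang the hay rack and snap its clip shut

### The arm

A 7-joint arm with a two-finger parallel gripper is mounted at the origin on the work surface. World frame = base frame: x ahead of the robot, y to its left, z up, the work surface at z = 0. Lengths are in mm, angles in degrees, forces in N, time in s.
With the tool pointing down it reaches from about 350 to 775 mm from the base axis. Payload 3.1 kg.
Tool frame: the origin (TCP) lies midway between the tips of the shut fingers; the grasp point (between the pads) lies 19 mm behind it (arm.pinch_z is the distance from the TCP to the grasp point, in mm); z points along the fingers, y is the line along which they close (so a half turn about z gives the same grasp; the last joint's range is limited). The gripper opens to 85 mm and grips with 20 to 120 N. Pads are 22 mm wide; open, the fingers measure 114 mm over their backs; the gripper's body (76 mm by 85 mm) begins 54 mm behind the grasp point. The pads swing forward as they close: fully open they stand 13 mm farther back than shut.
Start: joints at [71.694, 17.813, 0.802, 86.603, -0.252, 75.585, -1.558], TCP at [150.865, -528.921, 207.904] pointing down, gripper open.
Joint ranges: [-154.91, 154.91], [-16.99, 109.72], [-72.82, 74.43], [7.12, 147.25], [-82.49, 262.49], [11.32, 116.49], [-174.64, 174.64]. Speed limits (degrees/s): [159.86, 159.86, 180, 180, 180, 180, 180].

### API

Orientations are given as [roll, pitch, yaw] about the fixed x, y, z axes, in that order (R = Rz(yaw) Ry(pitch) Rx(roll)).
In Python, from rig import arm gives the robot as it stands.
- The arm moves only by the tool step_arm, never from a script. Its argument "moves" is a list of rows, each a list of 2 entries, a list of its own where there are three numbers: the shift along the tool's x, y, z in m, then the turn, a rotation vector about the tool's x, y, z in degrees. A call has 1 to 10 rows; each row is the pose to reach, as a shift and turn from the pose commanded when the call began, along the tool's axes at that moment; what a row does not reach only later rows make up. A row lasts 1/12 s, in which the tool goes at most 41.7 mm and 7.16 degrees, less where a joint would pass 70% of its speed; a pose out of reach is approached as far as the arm can. A call with a gripper value outside its range is refused whole. "jaw" is the closure in counts, from 0 (fully open) to 255 (shut), set as the call begins (left out, the last holds). The fingers move at their own pace and stop on an object; "force" is the grip in N (left out, the last holds). Time passes only in rows, so rows that repeat a pose let the fingers close. It gives the time, the measured TCP pose, the force, the opening and the grip force at its end, in the units of the state.
- arm.sense(): the state, without advancing time (a new reading comes with each control period).
- arm.get_image(name): name is "scene" or "side" or "wrist"; returns (picture, depth): 400x640x3 uint8, red, green, blue; 400x640 float32, mm along the optical axis (not along the pixel's ray), 0 where there is no reading.
- arm.camera_params(name): a dict with "fx", "fy", "cx", "cy" (pixels), "extrinsics" (4x4, takes a point from camera to world coordinates); the wrist camera has in their place "mount" (4x4, takes a point from camera to tool coordinates, whose origin is the TCP and whose axes are the flange's). Camera axes: x right, y up, looking along -z (the intrinsics and any distortion apply to the point x, -y, -z); pixel columns grow to the right and rows downward; lengths in mm; the calibration is good to about 2 mm. A picture is of the moment at which its call begins: read the wrist's pose just before it. camera_params takes no time and is no camera call.
- arm.close_job(): hands the job in; it is judged then, once.
The state is a dict: "time_s": time; "joints": joint angles; "qvel": joint speeds; "joint_torque": joint torques, N m; "tool_pos": TCP position; "ee_rot": TCP orientation; "ft_force": force on the tool from outside, world axes, zero at the start; "wrist_torque": the same for the moment, N m; "width": finger opening in mm; "grasp_force": force on a finger pad.
Only numpy, scipy, OpenCV 4.12 (cv2) and the standard library are available. Lean on these libraries where they do the work, as an engineer would, in place of code of your own. Each camera call takes 0.05 s, during which the arm holds its last target. There are 200 camera calls.

### The job

Hang the white plastic hay rack on the aluminium rail: slide the keyhole in its back plate over the screw head and pull it down until it is fully home, with its tongue between the jaws of the open spring clip. Then squeeze the clip's two handles together until they resist, give and snap shut over the tongue, and leave it so. Do not knock the other things on the shelf about.

Things in the scene. Friction and masses are not known exactly. Their poses are not given: they have to be found in the camera images.
- rack_grip (a point): Centre of the grip block on top of the loose white plastic hay rack (0.18 kg), which starts standing upright on the shelf. Block 40 long (x) x 24 wide (y) x 36 high (z) mm; its centre is 128 mm above the rack's underside; take it across y from above. Axes: x from the barred front to the flat back plate, y left (seen from the front), z up.
- rack: Underside of the hay rack, 128 mm below the grip's centre, same axes. Basket 130 wide (y), 72 high, from x = -35 to +40 mm. Back plate 4 mm thick, back face at x = +40, its middle 60 wide and 135 high. On each side an ear, 62 to 72 mm up, carries an upright tongue at x = -14, y = +115 and -115 mm: 20 long (x), 6 thick (y), its top 112 mm up.
- rack_slot (a point): Closed upper end of the keyhole (where the shank lies when home), on the rack's back face, +40 mm in x and -18 mm in z from the grip's centre. Slot 8 mm wide; it opens downward into an entry hole 22 x 22 mm, centred 18 mm below this point. So bring this point 18 mm above the screw, push the plate over the head against the rail, then lower 18 mm until it stops.
- rack_tongue (a point): Point in the rack's left (+y) tongue, 10 mm below its top: from the grip's centre -14 mm in x, +115 in y, -26 in z. This tongue goes between the clip's jaws; the right one stays free.
- screw (a point): Foot of the fixed screw, in the rail's front face, 170 mm above the shelf. Axes of the rail: x from the robot's side into the rail, y left along it, z up. Shank 5 mm thick, 6.5 mm long towards -x, then the head, 14 mm across and 3.5 mm thick.
- rail: Fixed aluminium rail; point on the shelf right below the screw, same axes. 410 mm long (y), 100 to 200 mm above the shelf, 24 mm thick, front face at x = 0, on two end posts. The open spring clip is 115 mm left of the screw; a second clip, shut on a steel comb, sits 172 mm right of it.
- clip_jaw (a point): Fixed point half-way between the open clip's jaws, 54 mm in front (-x) of the rail's face, 115 mm left (+y) of the screw, 170 mm above the shelf; axes of the rail. The open jaws stand about 20 mm apart; shut, a lip on each closes over the tongue's top, for which the rack must be fully down.
- clip_grip (a point): Point half-way between the two steel clip handles, 109 mm in front (-x) of the rail's face, 170 mm above the shelf: squeeze here across y, from above; axes of the rail. Handles: upright bars 8 mm thick, 20 mm high, hinged on upright pins near the rail, reaching 125 mm out from it. Width over both here: 62 mm open, 20 mm shut.
- clip_left (a joint): Angle of the left handle: 0 open, 0.22 rad shut; the right handle moves as its mirror image. A spring resists, most at about 0.07 rad (some 11 N on each handle at clip_grip); beyond 0.16 rad it gives, snaps the clip shut and keeps it so.
- bowl_mid (a point): Bystander: terracotta bowl, 120 mm across, 50 mm high, with a 56 mm wicker ball in it; its middle.
- scoop_mid (a point): Bystander: green plastic scoop lying on the shelf, 150 mm long along its x, 55 mm wide, 30 mm high; near its middle.
- jar_mid (a point): Bystander: glass treat jar, 76 mm across, 110 mm high; its middle.
- brush_mid (a point): Bystander: grooming brush lying on the shelf, near its middle.
Mind the look-alikes: they are no part of the job. What is shaped like the rack but black is not meant.

How it is judged:
By the outcome, as a careful person would: the job done as asked, in the order asked, and still so for the second after the job is handed in, with the robot touching nothing.
It also fails if it takes over 58 s, if anything falls off the work surface, if the arm or the gripper's body presses on something with over 40 N, if the wrist force passes 120 N, or if a joint passes its speed limit or range.

## Working session

There is one attempt and no reset: what is moved stays moved. The work goes in short steps, Python scripts to look and compute and a tool call to move; the robot and the scene stay as the last step left them, time stands still between calls to the robot, and variables do not carry over. Pictures are saved under pics/ and viewed, at most 10 in all, crops included, and the job is handed in when it is done.

Besides the shell and the picture viewer there is one more tool, called after "Emit:" in YAML: its name, and indented under it one key for each argument. step_arm: Moves the arm, as the interface text tells. Its arguments: {"type":"object","properties":{"moves":{"type":"array","items":{"type":"array"}},"jaw":{"type":"number"},"force":{"type":"number"}},"required":["moves"]}

```bash
mkdir -p pics; ls
cat > h.py <<'E'
import numpy as np, cv2
from rig import arm
def snap(n,f=None):
    p,d=arm.get_image(n)
    np.savez(f'{n}.npz',p=p,d=d)
    if f: cv2.imwrite(f'pics/{f}.png',p[:,:,::-1])
    return p,d
def ext(n,s=None):
    c=arm.camera_params(n)
    if n!='wrist': return c,np.array(c['extrinsics'])
    from scipy.spatial.transform import Rotation as R
    s=s or arm.sense(); T=np.eye(4);T[:3,:3]=R.from_euler('xyz',s['ee_rot'],degrees=True).as_matrix();T[:3,3]=s['tool_pos']
    return c,T@np.array(c['mount'])
def pts(n,d,s=None):
    c,E=ext(n,s); v,u=np.mgrid[:d.shape[0],:d.shape[1]]
    P=np.stack([(u-c['cx'])/c['fx']*d,-(v-c['cy'])/c['fy']*d,-d],-1)
    return P@E[:3,:3].T+E[:3,3]
E
python3 - <<'E'
from h import *
s=arm.sense();print(s['tool_pos'],s['ee_rot'],s['width'],arm.pinch_z)
for n in('scene','side'):
    snap(n,n+'1'); c=arm.camera_params(n);print({k:v for k,v in c.items()})
c=arm.camera_params('wrist');print(c)
E
```

```text
pics
[ 150.64662078 -528.14965386  206.81475972] [-1.79864367e+02  4.80975529e-03  1.59233489e+01] 85.15842323984526 18.700000000000003
{'fx': 481.99829167783815, 'fy': 481.99829167783815, 'cx': 311.86908636727884, 'cy': 197.49375119607078, 'extrinsics': array([[-2.67978684e-01, -8.04705095e-01,  5.29751956e-01,
         1.19803514e+03],
       [ 9.63282393e-01, -2.33252605e-01,  1.32967112e-01,
         1.54979733e+02],
       [ 1.65667115e-02,  5.45933084e-01,  8.37664976e-01,
         1.32548783e+03],
       [ 0.00000000e+00,  0.00000000e+00,  0.00000000e+00,
         1.00000000e+00]])}
{'fx': 499.13854191472234, 'fy': 499.13854191472234, 'cx': 317.650271201528, 'cy': 197.89993014776704, 'extrinsics': array([[ 9.49441851e-01,  2.33945977e-01, -2.09354844e-01,
         9.80769906e+01],
       [-3.13728554e-01,  7.31668306e-01, -6.05174260e-01,
        -1.00081797e+03],
       [ 1.16002202e-02,  6.40258362e-01,  7.68072044e-01,
         1.34394814e+03],
       [ 0.00000000e+00,  0.00000000e+00,  0.00000000e+00,
         1.00000000e+00]])}
{'fx': 341.3616735518132, 'fy': 341.3616735518132, 'cx': 318.428927849197, 'cy': 199.12441141242664, 'mount': array([[-5.50635022e-04,  9.51635574e-01,  3.07228630e-01,
         7.87949612e+01],
       [ 9.99999820e-01,  5.96614178e-04, -5.57381423e-05,
        -4.24496343e-01],
       [-2.36339355e-04,  3.07228544e-01, -9.51635732e-01,
        -1.65886171e+02],
       [ 0.00000000e+00,  0.00000000e+00,  0.00000000e+00,
         1.00000000e+00]])}
```

View pics/scene1.png

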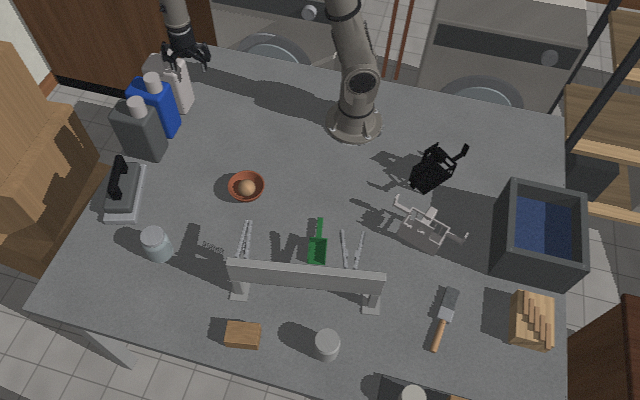

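View pics/side1.png

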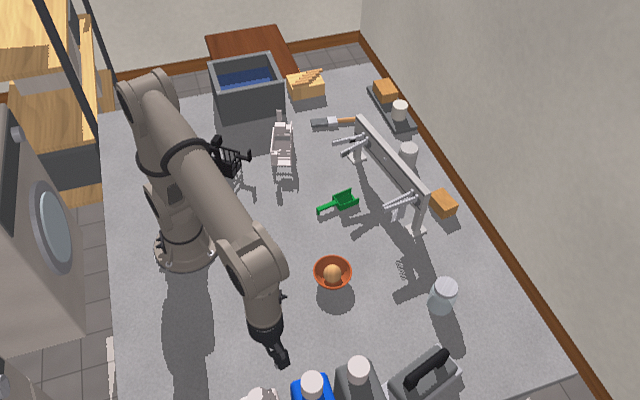

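The scene view shows the white rack near (425,228), the rail from (228,265) to (385,282), the open clip near (350,248), the shut clip near (243,240), and the black look-alike near (435,170). In the side view the rack is at (282,150) and the rail runs from (360,120) to (428,195).

Run:
```python
from h import *
for n,b in(('scene',((385,475,185,260),(215,400,205,310))),('side',((262,300,100,205),(335,440,105,240)))):
    z=np.load(n+'.npz');P=pts(n,z['d']);p=z['p']
    print(n,'table z',np.median(P[300:310,180:200,2]) if n=='scene' else np.median(P[230:240,230:280,2]))
    for k,(a,b_,c,d) in enumerate(b):
        Q=P[c:d,a:b_].reshape(-1,3)
        zz=Q[:,2]; 
        if k==0:
            m=(zz>115)&(zz<160);T=Q[m];print('grip pts',len(T),T.min(0),T.max(0),np.median(T,0))
            m=(zz>138)&(zz<152);T=Q[m];print('top',len(T),T.mean(0), cv2.minAreaRect(T[:,:2].astype(np.float32)))
            m=(zz>85)&(zz<120);T=Q[m];print('85-120',len(T),cv2.minAreaRect(T[:,:2].astype(np.float32)))
            m=(zz>30)&(zz<160);T=Q[m];print('all',len(T),cv2.minAreaRect(T[:,:2].astype(np.float32)))
        else:
            m=(zz>192)&(zz<206);T=Q[m];print('railtop',len(T),T.mean(0),cv2.minAreaRect(T[:,:2].astype(np.float32)))
            m=(zz>158)&(zz<188);T=Q[m];
            # cluster
            im=np.full((c and 1000,1200),0,np.uint8)
            for x,y,_ in T: im[int(x)%1000,int(y+600)%1200]=255
            im=cv2.dilate(im,np.ones((9,9)));nn,l,s,ce=cv2.connectedComponentsWithStats(im)
            for i in range(1,nn):
                if s[i,4]>600: print('  comp y,x,h,w',s[i,0]-600,s[i,1],s[i,2:],ce[i]-[600,0])
```

```text
scene table z -0.12750480057866298
grip pts 264 [382.00093419 268.32274584 115.01505634] [453.50141452 420.17298752 154.19599717] [428.03964906 305.11588183 135.89130835]
top 108 [408.00995769 308.40315819 144.98139314] ((409.0265808105469, 307.913818359375), (23.370813369750977, 49.948429107666016), 71.52957916259766)
85-120 163 ((395.295654296875, 308.07666015625), (233.81419372558594, 107.81666564941406), 51.363555908203125)
all 1254 ((369.79510498046875, 298.592041015625), (250.78970336914062, 163.68136596679688), 31.425769805908203)
railtop 1521 [699.41505568  18.04368932 198.85839546] ((698.2780151367188, 16.622421264648438), (27.975236892700195, 408.69635009765625), 9.99485969543457)
  comp y,x,h,w 123 536 [  23  125 2169] [135.48271093 598.12724758]
  comp y,x,h,w 68 544 [  55  121 2308] [ 95.86568458 604.57062392]
  comp y,x,h,w -190 584 [  54  130 4094] [-165.87957987  651.22740596]
  comp y,x,h,w -188 669 [ 412   81 5299] [ 18.00585016 709.24023401]
side table z 643.4750459364047
grip pts 181 [344.57851741 198.91693896 115.47699001] [450.97934614 422.16400585 152.98711387] [410.15714221 300.41433123 136.74732234]
top 80 [407.21748508 304.60931145 145.36825035] ((408.9263916015625, 298.03961181640625), (56.267765045166016, 59.4913444519043), 70.04353332519531)
85-120 120 ((406.94793701171875, 356.2265625), (330.0453796386719, 85.515869140625), 81.70226287841797)
all 817 ((411.8131103515625, 363.26470947265625), (346.4323425292969, 98.28661346435547), 82.48571014404297)
railtop 806 [6.97182156e+02 8.22590333e-02 2.00224900e+02] ((697.3004150390625, 16.222030639648438), (32.364501953125, 411.9013977050781), 9.841660499572754)
  comp y,x,h,w -192 541 [  412   206 15889] [ -8.8405186  648.82541381]
```

```bash
cat >> h.py <<'E'
from scipy.spatial.transform import Rotation as R
def to(xyz,yaw,base=None):
    "shift (m) and turn (deg) in tool axes from measured (or given pos,yaw) pose to a tool-down pose"
    s=arm.sense(); r=R.from_euler('xyz',s['ee_rot'],degrees=True); p=np.array(s['tool_pos'])
    if base is not None: p=np.array(base[0]);r=R.from_euler('xyz',[180,0,base[1]],degrees=True)
    t=R.from_euler('xyz',[180,0,yaw],degrees=True)
    print('shift',np.round(r.inv().apply(np.array(xyz)-p)/1000,4),'turn',np.round((r.inv()*t).as_rotvec(degrees=True),2))
E
python3 - <<'E'
from h import *
b=([150.865,-528.921,207.904],15.9)
to((480,-320,340),86,b)
z=np.load('scene.npz');P=pts('scene',z['d']);T=P[185:262,385:475].reshape(-1,3);c=z['p'][185:262,385:475].reshape(-1,3).min(1)
T=T[(c>120)&(T[:,2]>30)&(T[:,2]<160)]
for lo,hi in((30,60),(60,80),(80,108),(108,120),(120,135),(135,160)):
  q=T[(T[:,2]>lo)&(T[:,2]<=hi)];print(lo,len(q),cv2.minAreaRect(q[:,:2].astype(np.float32)),q.mean(0))
q=T[(T[:,2]>85)&(T[:,2]<108)];print(q[:12].round(),q[-12:].round())
E
```

```text
shift [ 0.3738 -0.1108 -0.1321] turn [  0.    0.  -70.1]
30 16 ((398.1673583984375, 312.6484069824219), (128.52525329589844, 35.0133171081543), 69.48147583007812) [387.69241912 275.53644586  38.98618605]
60 155 ((400.8970031738281, 293.97607421875), (192.2195281982422, 77.90127563476562), 70.6634750366211) [388.53089593 298.31701122  72.19229237]
80 14 ((413.3518371582031, 306.48468017578125), (225.93202209472656, 61.711849212646484), 70.55803680419922) [380.68337638 253.98363028  91.14893837]
108 21 ((399.06951904296875, 310.91986083984375), (235.5503692626953, 32.99029541015625), 70.47026824951172) [390.19847244 305.04437194 112.36717296]
120 41 ((431.95196533203125, 308.6958312988281), (43.316646575927734, 63.20133590698242), 30.522010803222656) [430.39158699 302.01939207 132.5138483 ]
135 109 ((416.81146240234375, 313.28594970703125), (47.33153533935547, 60.101966857910156), 66.55477142333984) [412.56599752 308.19889191 143.88752269]
[[351. 209. 103.]
 [357. 207. 105.]
 [348. 210.  93.]
 [354. 208.  95.]
 [347. 211.  87.]
 [352. 209.  87.]
 [359. 206.  91.]
 [433. 268.  86.]
 [445. 307.  95.]
 [422. 423. 108.]] [[351. 209. 103.]
 [357. 207. 105.]
 [348. 210.  93.]
 [354. 208.  95.]
 [347. 211.  87.]
 [352. 209.  87.]
 [359. 206.  91.]
 [433. 268.  86.]
 [445. 307.  95.]
 [422. 423. 108.]]
```

Emit:
step_arm:
  moves:
    - [[0,0,-0.13],[0,0,0]]
    - [[0,0,-0.13],[0,0,0]]
    - [[0,0,-0.13],[0,0,0]]
    - [[0.374,-0.11,-0.13],[0,0,-70]]
    - [[0.374,-0.11,-0.13],[0,0,-70]]
    - [[0.374,-0.11,-0.13],[0,0,-70]]
    - [[0.374,-0.11,-0.13],[0,0,-70]]
    - [[0.374,-0.11,-0.13],[0,0,-70]]
    - [[0.374,-0.11,-0.13],[0,0,-70]]
    - [[0.374,-0.11,-0.13],[0,0,-70]]

```text
time_s: 0.93
tool_pos: [398.5, -371.5, 336.4]
ee_rot: [-180.0, -0.0, 66.4]
ft_force: [1.5, -1.2, 0.2]
width: 85.2
grasp_force: 0.0
```

Run:
```python
from h import *
to((480,-60,310),136)
```

```text
shift [ 0.3181 -0.0501  0.0264] turn [-3.000e-02 -2.000e-02 -6.961e+01]
```

Emit:
step_arm:
  moves:
    - [[0.318,-0.05,0.026],[0,0,-69.6]]
    - [[0.318,-0.05,0.026],[0,0,-69.6]]
    - [[0.318,-0.05,0.026],[0,0,-69.6]]
    - [[0.318,-0.05,0.026],[0,0,-69.6]]
    - [[0.318,-0.05,0.026],[0,0,-69.6]]
    - [[0.318,-0.05,0.026],[0,0,-69.6]]
    - [[0.318,-0.05,0.026],[0,0,-69.6]]
    - [[0.318,-0.05,0.026],[0,0,-69.6]]
    - [[0.318,-0.05,0.026],[0,0,-69.6]]
    - [[0.318,-0.05,0.026],[0,0,-69.6]]

```text
time_s: 1.77
tool_pos: [480.6, -58.6, 310.2]
ee_rot: [-180.0, -0.1, 136.4]
ft_force: [-0.0, -1.2, -0.5]
width: 85.6
grasp_force: 0.0
```

Run:
```python
from h import *
print(arm.sense()['tool_pos'],arm.sense()['ee_rot'])
to((410,307,250),160.5)
```

```text
[480.59283448 -58.61483304 310.1691719 ] [-1.79995214e+02 -7.36341953e-02  1.36376062e+02]
shift [0.3033 0.216  0.0605] turn [ 1.000e-02 -7.000e-02 -2.412e+01]
```

Emit:
step_arm:
  moves:
    - [[0.303,0.216,0.06],[0,0,-24.1]]
    - [[0.303,0.216,0.06],[0,0,-24.1]]
    - [[0.303,0.216,0.06],[0,0,-24.1]]
    - [[0.303,0.216,0.06],[0,0,-24.1]]
    - [[0.303,0.216,0.06],[0,0,-24.1]]
    - [[0.303,0.216,0.06],[0,0,-24.1]]
    - [[0.303,0.216,0.06],[0,0,-24.1]]
    - [[0.303,0.216,0.06],[0,0,-24.1]]
    - [[0.303,0.216,0.06],[0,0,-24.1]]
    - [[0.303,0.216,0.06],[0,0,-24.1]]

```text
time_s: 2.6
tool_pos: [408.3, 313.6, 249.3]
ee_rot: [179.8, -0.4, 160.7]
ft_force: [-1.0, 0.5, 0.5]
width: 85.5
grasp_force: 0.0
```

Emit:
step_arm:
  moves:
    - [[0,0,0],[0,0,0]]
    - [[0,0,0],[0,0,0]]

```text
time_s: 2.77
tool_pos: [415.0, 303.6, 250.1]
ee_rot: [-179.9, -0.0, 159.8]
ft_force: [1.1, -0.2, -0.3]
width: 85.3
grasp_force: 0.0
```

Run:
```python
from h import *
s=arm.sense();print(s['tool_pos'],s['ee_rot'],s['joints'])
p,d=snap('wrist','w1');P=pts('wrist',d,s)
m=(P[...,2]>138)&(P[...,2]<155)&(np.hypot(P[...,0]-410,P[...,1]-307)<60)&(p.min(2)>110)
n,l,st,c=cv2.connectedComponentsWithStats(m.astype(np.uint8))
for i in range(1,n):
  if st[i,4]>60:
    q=P[l==i];print(st[i],q.mean(0),cv2.minAreaRect(q[:,:2].astype(np.float32)))
```

```text
[415.00293792 303.56927443 250.05277035] [-1.79904562e+02 -6.79278924e-03  1.59789240e+02] [  0.2357387   18.83995525 -50.59992922  86.13103639  14.62299325
  82.00737732  18.87873699]
[ 307  150   28   48 1268] [403.3086004  310.10199686 145.72081654] ((403.95660400390625, 309.7404479980469), (21.922534942626953, 39.087867736816406), 70.339599609375)
```

View pics/w1.png

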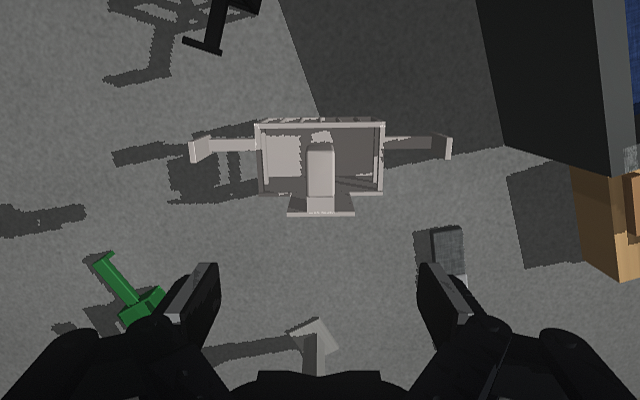

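The wrist view shows the white rack from above: grip block at (320,170), back plate at (320,207), tongues at (195,150) and (447,147). The axes match the gripper. I'll measure again now that it has settled.

```bash
cat > g.py <<'E'
from h import *
s=arm.sense();print(s['tool_pos'],s['ee_rot'])
p,d=snap('wrist');P=pts('wrist',d,s)
m=(P[...,2]>138)&(P[...,2]<155)&(np.hypot(P[...,0]-410,P[...,1]-307)<60)&(p.min(2)>110)
n,l,st,c=cv2.connectedComponentsWithStats(m.astype(np.uint8))
for i in range(1,n):
  if st[i,4]>60:
    q=P[l==i];print(st[i],q.mean(0),cv2.minAreaRect(q[:,:2].astype(np.float32)))
E
python3 g.py; python3 g.py
```

```text
[415.81345662 302.55772641 250.25355159] [-1.79907390e+02  3.10830043e-02  1.59634475e+02]
[ 308  148   28   49 1281] [402.93259736 310.27130471 145.71320348] ((404.1346130371094, 309.78369140625), (22.042360305786133, 39.86033248901367), 70.4648208618164)
[416.2321332  302.09370107 250.44103291] [-1.79923935e+02  5.10928450e-02  1.59550381e+02]
[ 308  148   28   48 1279] [403.20066912 310.15772227 145.7458805 ] ((404.14373779296875, 309.63671875), (21.791393280029297, 40.00287628173828), 70.33406829833984)
```

Run:
```python
from h import *
print(arm.sense()['tool_pos'],arm.sense()['ee_rot'])
to((405.5,309,170),160.4)
```

```text
[416.36793878 302.03426208 250.59989519] [-1.79947408e+02  5.65626483e-02  1.59517171e+02]
shift [0.0127 0.0028 0.0806] turn [-0.05  0.06 -0.88]
```

Emit:
step_arm:
  moves:
    - [[0.0127,0.0028,0.02],[0,0,-0.9]]
    - [[0.0127,0.0028,0.05],[0,0,-0.9]]
    - [[0.0127,0.0028,0.08],[0,0,-0.9]]
    - [[0.0127,0.0028,0.08],[0,0,-0.9]]
    - [[0.0127,0.0028,0.08],[0,0,-0.9]]
    - [[0.0127,0.0028,0.08],[0,0,-0.9]]

```text
time_s: 3.42
tool_pos: [405.5, 311.1, 172.3]
ee_rot: [179.9, 0.1, 160.5]
ft_force: [-0.7, 0.9, 0.4]
width: 85.4
grasp_force: 0.0
```

```bash
python3 g.py;python3 - <<'E'
from h import *
s=arm.sense();print(s['tool_pos'],s['qvel'])
to((404,309.7,109.5),160.4)
E
```

```text
[405.50936962 311.09136118 172.27048113] [1.79884915e+02 8.45523409e-02 1.60526532e+02]
[ 297  190   37   62 2171] [402.52118914 310.35517916 145.71394832] ((403.5966796875, 310.1231384277344), (22.264171600341797, 39.26438903808594), 69.51002502441406)
[405.68919589 311.71988891 172.78413115] [-0.4492366  -0.23724487 -0.40306603 -0.34460264  0.0554192  -0.24917806
 -0.04296068]
shift [ 0.0011 -0.0027  0.0633] turn [0.18 0.12 0.15]
```

Emit:
step_arm:
  moves:
    - [[0.001,-0.001,0.02],[0,0,0]]
    - [[0.001,-0.001,0.045],[0,0,0]]
    - [[0.001,-0.001,0.0633],[0,0,0]]
    - [[0.001,-0.001,0.0633],[0,0,0]]
    - [[0.001,-0.001,0.0633],[0,0,0]]
    - [[0.001,-0.001,0.0633],[0,0,0]]

```text
time_s: 3.97
tool_pos: [404.1, 311.9, 109.5]
ee_rot: [179.8, 0.1, 160.6]
ft_force: [0.1, -0.5, 0.7]
width: 85.4
grasp_force: 0.0
```

Emit:
step_arm:
  jaw: 255
  force: 50
  moves:
    - [[0,0,0],[0,0,0]]
    - [[0,0,0],[0,0,0]]
    - [[0,0,0],[0,0,0]]
    - [[0,0,0],[0,0,0]]
    - [[0,0,0],[0,0,0]]
    - [[0,0,0],[0,0,0]]
    - [[0,0,0],[0,0,0]]
    - [[0,0,0],[0,0,0]]

```text
time_s: 4.63
tool_pos: [402.8, 310.2, 107.7]
ee_rot: [-180.0, 0.0, 160.6]
ft_force: [-1.3, -2.5, 4.4]
width: 22.7
grasp_force: 52.4
```

Run:
```python
from h import *
to((450,0,280),190)
```

```text
shift [-0.1474 -0.2771 -0.172 ] turn [-5.000e-02  1.000e-02 -2.936e+01]
```

Emit:
step_arm:
  moves:
    - [[0,0,-0.02],[0,0,0]]
    - [[0,0,-0.05],[0,0,0]]
    - [[0,0,-0.09],[0,0,0]]
    - [[0,0,-0.13],[0,0,0]]
    - [[0,0,-0.17],[0,0,0]]
    - [[0,0,-0.17],[0,0,0]]
    - [[0,0,-0.17],[0,0,0]]

```text
time_s: 5.22
tool_pos: [403.6, 312.2, 279.1]
ee_rot: [179.7, 0.1, 160.7]
ft_force: [-0.7, 0.3, -4.0]
width: 22.4
grasp_force: 51.4
```

Emit:
step_arm:
  moves:
    - [[-0.01,-0.018,0],[0,0,-2]]
    - [[-0.025,-0.047,0],[0,0,-5]]
    - [[-0.042,-0.079,0],[0,0,-8]]
    - [[-0.06,-0.113,0],[0,0,-12]]
    - [[-0.078,-0.147,0],[0,0,-16]]
    - [[-0.096,-0.181,0],[0,0,-20]]
    - [[-0.114,-0.214,0],[0,0,-23]]
    - [[-0.13,-0.244,0],[0,0,-26]]
    - [[-0.142,-0.266,0],[0,0,-28]]
    - [[-0.148,-0.277,0],[0,0,-29.4]]

```text
time_s: 6.05
tool_pos: [449.5, -5.8, 274.4]
ee_rot: [-179.9, -0.3, -170.3]
ft_force: [0.5, -1.1, -2.4]
width: 22.3
grasp_force: 51.4
```

Emit:
step_arm:
  moves:
    - [[0,0,0],[0,0,0]]
    - [[0,0,0],[0,0,0]]
    - [[0,0,0],[0,0,0]]

```text
time_s: 6.3
tool_pos: [449.7, 2.0, 276.1]
ee_rot: [179.9, -0.1, -169.8]
ft_force: [-0.3, 0.1, -1.7]
width: 22.4
grasp_force: 51.4
```

Run:
```python
from h import *
s=arm.sense();print(s['tool_pos'],s['ee_rot'],s['joints'])
p,d=snap('wrist','w2');P=pts('wrist',d,s);snap('scene');snap('side')
a=np.radians(10)
T=P.reshape(-1,3);m=(T[:,2]>192)&(T[:,2]<206)&(T[:,0]>620);q=T[m];print(len(q),cv2.minAreaRect(q[:,:2].astype(np.float32)) if len(q) else 0)
to((542.4,-11,187),190)
```

```text
[449.71171223   1.97824435 276.10878025] [ 1.79885087e+02 -1.23579000e-01 -1.69831882e+02] [ 38.70408904   7.62597725 -45.78620231  92.14752117   5.39453828
  82.68127211  92.63880482]
0 0
shift [-0.0883 -0.0293  0.09  ] turn [ 0.03 -0.02  0.25]
```

View pics/w2.png

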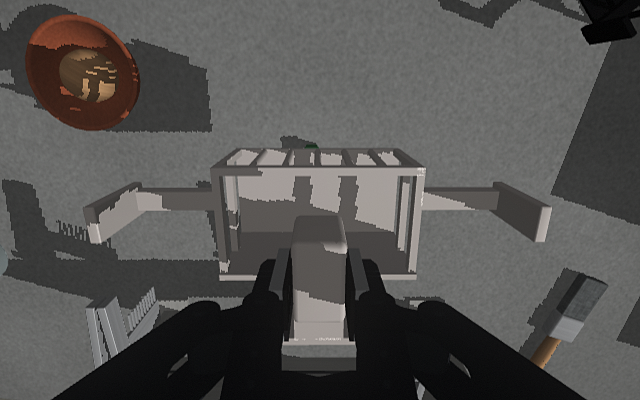

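The wrist view shows the rack held squarely. Its tongues are at (92,225) and (545,225), the shut clip is at (110,325), and the bowl at (85,70) is well clear. Next I measure the tongue tops in the tool frame.

```bash
cat > t.py <<'E'
from h import *
def tongues(d,p):
    c=arm.camera_params('wrist');M=np.array(c['mount']);v,u=np.mgrid[:400,:640]
    P=np.stack([(u-c['cx'])/c['fx']*d,-(v-c['cy'])/c['fy']*d,-d],-1)@M[:3,:3].T+M[:3,3]
    for ul,uh in((60,150),(490,580)):
        m=np.zeros(d.shape,bool);m[150:260,ul:uh]=1
        m&=(abs(P[...,2]+4)<8)&(abs(abs(P[...,1])-115)<15)
        q=P[m];z=q[:,2];t=q[z<np.percentile(z,2)+3]
        print('tongue tool',len(q),t.mean(0).round(1),t.min(0).round(1),t.max(0).round(1))
    return P
if __name__=='__main__':
    z=np.load('wrist.npz');P=tongues(z['d'],z['p'])
    for y in range(-3,4): pass
    m=np.zeros((400,640),bool);m[215:300,295:345]=1
    q=P[m&(P[...,2]<-25)&(P[...,2]>-45)];print('grip top',len(q),q.min(0),q.max(0),np.median(q,0))
E
python3 t.py
```

```text
tongue tool 880 [  13.2 -114.    -5.3] [   2.4 -117.9   -7.2] [  23.  -110.7   -3.5]
tongue tool 778 [ 12.9 114.4  -3.5] [  2.5 111.3  -5.6] [ 22.8 118.6  -1.9]
grip top 3438 [ -9.37139463 -10.04807824 -40.82366913] [ 19.2848717   11.76261115 -25.00185959] [  8.56669175   0.61769208 -38.36054813]
```

Emit:
step_arm:
  moves:
    - [[-0.01,-0.004,0.01],[0,0,0]]
    - [[-0.03,-0.01,0.03],[0,0,0]]
    - [[-0.05,-0.017,0.05],[0,0,0]]
    - [[-0.07,-0.024,0.07],[0,0,0]]
    - [[-0.083,-0.028,0.084],[0,0,0.2]]
    - [[-0.088,-0.029,0.09],[0,0,0.2]]
    - [[-0.088,-0.029,0.09],[0,0,0.2]]
    - [[-0.088,-0.029,0.09],[0,0,0.2]]
    - [[-0.088,-0.029,0.09],[0,0,0.2]]

```text
time_s: 7.2
tool_pos: [542.3, -12.0, 188.7]
ee_rot: [-180.0, 0.1, -170.1]
ft_force: [0.1, -1.1, -2.3]
width: 22.7
grasp_force: 51.4
```

Run:
```python
from h import *
s=arm.sense();print(s['tool_pos'],s['ee_rot'])
def proj(n,X):
    c,E=ext(n);q=np.linalg.inv(E)@np.append(X,1);return c['cx']-c['fx']*q[0]/q[2],c['cy']+c['fy']*q[1]/q[2]
p,d=snap('wrist','w3')
S=cv2.imread('pics/side1.png');u,v=proj('side',np.array([686.2,14.4,170]));print(u,v)
u,v=int(u),int(v);a=cv2.resize(S[v-35:v+35,u-50:u+50],(600,420),interpolation=cv2.INTER_CUBIC)
b=cv2.resize(p[:,:,::-1],(600,375));cv2.imwrite('pics/c1.png',np.vstack([a]));print(u-50,v-35)
```

```text
[542.28949025 -12.0448678  188.68817235] [-1.79977873e+02  8.51810316e-02 -1.70069237e+02]
386.5496238716262 158.69150808195278
336 123
```

View pics/c1.png

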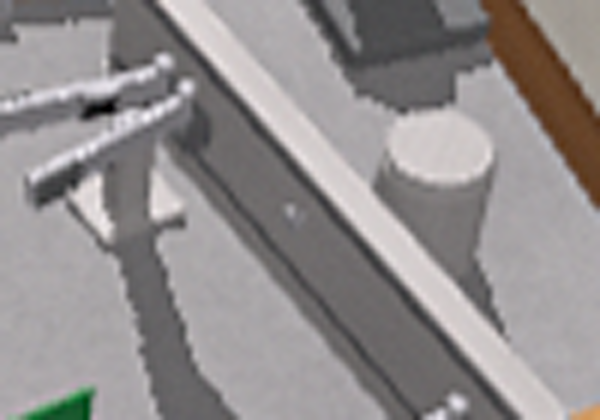

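View pics/w3.png

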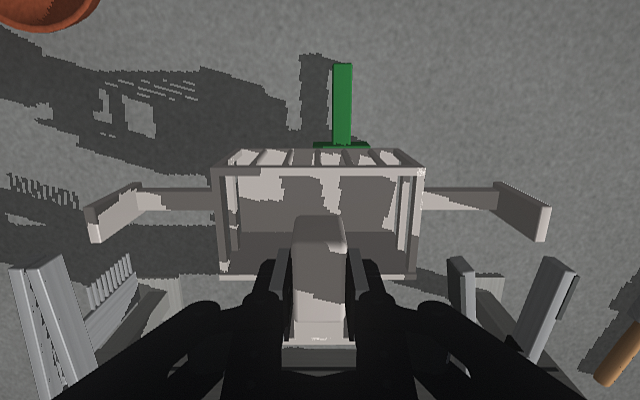

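The crop shows the screw head at about side pixel (384.5,158.2). The wrist view shows the open clip's handle tips at (460,262) and (560,262), with the left tongue at (545,215).

Run:
```python
from h import *
from t import tongues
a=np.radians(10);X=np.array([np.cos(a),np.sin(a),0]);Y=np.array([-np.sin(a),np.cos(a),0])
F=np.array([698,16.5,0])-12*X
c,E=ext('side');r=E[:3,:3]@np.array([(384.5-c['cx'])/c['fx'],-(158.2-c['cy'])/c['fy'],-1]);o=E[:3,3]
t=((F-10*X-o)@X)/(r@X);h=o+t*r;print('head',h,'along rail',(h-F)@Y)
z=np.load('wrist.npz');d=z['d'];P=tongues(d,z['p'])
for ul,uh in((440,500),(520,585),(5,75)):
    m=np.zeros(d.shape,bool);m[250:350,ul:uh]=1
    m&=(P[...,2]>-2)&(P[...,2]<25)
    q=P[m];zt=np.percentile(q[:,2],5)if len(q) else 0
    q=q[q[:,2]<zt+4];print(len(q),zt)
    for x in (-10,-20,-30,-40,-50):
        k=q[abs(q[:,0]-x)<4]
        if len(k)>5:print(x,k[:,1].min().round(1),k[:,1].max().round(1),k[:,2].mean().round(1))
    if len(q):print('tip x',q[:,0].max())
```

```text
head [676.56708082  11.35917426 178.24956394] along rail -1.340937687553053
tongue tool 869 [  13.1 -114.    -5.2] [   2.5 -118.6   -7.2] [  23.1 -110.9   -3.4]
tongue tool 779 [ 13.  114.4  -3.5] [  2.  111.   -5.5] [ 23.  118.3  -1.8]
823 7.584541060577871
-20 82.8 90.4 9.4
-30 81.8 91.3 8.6
-40 83.1 94.2 8.7
-50 84.9 95.3 8.8
tip x -20.65218000270268
1575 7.857692627683806
-20 140.5 149.5 9.6
-30 139.5 151.3 8.9
-40 137.2 149.3 8.9
-50 135.5 147.9 8.9
tip x -20.872148513350325
2916 8.288130279323823
-20 -180.1 -160.2 9.6
-30 -181.1 -159.4 9.4
-40 -180.5 -159.3 9.5
-50 -181.8 -158.2 9.4
tip x -19.29894666850987
```

Emit:
step_arm:
  moves:
    - [[0,0.0014,0.0025],[0,0,0]]
    - [[-0.01,0.0014,0.0025],[0,0,0]]
    - [[-0.025,0.0014,0.0025],[0,0,0]]
    - [[-0.04,0.0014,0.0025],[0,0,0]]
    - [[-0.055,0.0014,0.0025],[0,0,0]]
    - [[-0.07,0.0014,0.0025],[0,0,0]]
    - [[-0.08,0.0014,0.0025],[0,0,0]]
    - [[-0.08,0.0014,0.0025],[0,0,0]]
    - [[-0.08,0.0014,0.0025],[0,0,0]]
    - [[-0.08,0.0014,0.0025],[0,0,0]]

```text
time_s: 8.08
tool_pos: [620.2, 2.0, 185.1]
ee_rot: [-180.0, -0.0, -170.1]
ft_force: [0.3, -1.0, -1.2]
width: 22.6
grasp_force: 51.4
```

Emit:
step_arm:
  moves:
    - [[0,0,0],[0,0,0]]
    - [[0,0,0],[0,0,0]]
    - [[0,0,0],[0,0,0]]

```text
time_s: 8.33
tool_pos: [620.5, 1.7, 185.1]
ee_rot: [-180.0, -0.0, -170.2]
ft_force: [-0.3, -0.6, -2.2]
width: 22.7
grasp_force: 51.4
```

Run:
```python
from h import *
from t import tongues
s=arm.sense();print(s['tool_pos'],s['ee_rot'],s['joints'])
p,d=snap('wrist','w4');P=tongues(d,p)
snap('side','s2')
for sg,ul,uh in((1,430,600),(-1,0,140)):
    m=np.zeros(d.shape,bool);m[120:380,ul:uh]=1
    m&=(P[...,2]>2)&(P[...,2]<20)&(P[...,1]*sg>70)
    q=P[m];q=q[q[:,2]<np.percentile(q[:,2],5)+5]
    for x in range(60,-40,-10):
        k=np.sort(q[abs(q[:,0]-x)<4][:,1])
        if len(k)>8:
            g=np.argmax(np.diff(k));print(x,k[0].round(1),k[g].round(1),k[g+1].round(1),k[-1].round(1),'mid',((k[0]+k[-1])/2).round(1))
    print('tip',q[:,0].max(),np.median(q[:,2]))
```

```text
[620.54722173   1.72287761 185.10632385] [-1.79970154e+02 -1.84845323e-03 -1.70161966e+02] [ 23.52280388  32.3811362  -41.09327389  75.55145984  20.99890255
  79.62792678  83.03341944]
tongue tool 884 [  13.2 -114.1   -5.2] [   2.4 -118.2   -7.1] [  23.  -110.9   -3.5]
tongue tool 892 [ 13.1 114.4  -3.4] [  3.  110.8  -5.4] [ 22.6 118.4  -1.6]
60 82.2 91.2 140.7 141.8 mid 112.0
50 80.9 92.0 138.8 142.7 mid 111.8
40 82.9 93.7 137.5 145.4 mid 114.2
30 84.8 94.9 135.8 147.4 mid 116.1
20 87.7 117.7 134.5 144.4 mid 116.1
10 89.6 112.9 133.1 142.7 mid 116.2
0 91.0 113.1 126.3 141.3 mid 116.2
-10 92.5 107.4 124.5 140.0 mid 116.3
-20 94.4 109.4 123.3 138.1 mid 116.2
-30 95.7 104.9 126.9 136.3 mid 116.0
tip 58.432469963332636 5.22693712924297
50 -162.6 -162.6 -162.0 -159.3 mid -160.9
40 -164.5 -164.5 -164.2 -158.7 mid -161.6
30 -167.0 -167.0 -166.4 -158.5 mid -162.7
20 -167.3 -157.6 -117.6 -110.7 mid -139.0
10 -175.3 -157.2 -112.8 -110.7 mid -143.0
0 -176.8 -156.6 -112.9 -111.7 mid -144.3
-10 -178.4 -169.8 -165.8 -155.3 mid -166.8
-20 -181.1 -174.8 -168.1 -155.4 mid -168.3
-30 -183.6 -176.2 -169.8 -155.1 mid -169.4
tip 56.97655874356592 5.649333432104015
```

View pics/w4.png

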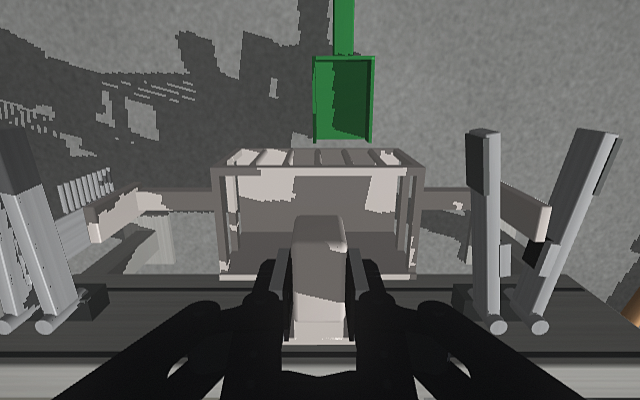

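The wrist view shows the left tongue at (545,215), between the open handles at (480,130) and (605,135). The rail edge is level at row 278 and the rack is square. I need about +1 mm in y, then forward.

Emit:
step_arm:
  moves:
    - [[0,0.0012,-0.0005],[0,0,0]]
    - [[-0.004,0.0012,-0.0005],[0,0,0]]
    - [[-0.008,0.0012,-0.0005],[0,0,0]]
    - [[-0.011,0.0012,-0.0005],[0,0,0]]
    - [[-0.011,0.0012,-0.0005],[0,0,0]]
    - [[-0.011,0.0012,-0.0005],[0,0,0]]
    - [[-0.011,0.0012,-0.0005],[0,0,0]]

```text
time_s: 9.02
tool_pos: [631.6, 5.2, 185.2]
ee_rot: [180.0, -0.0, -170.1]
ft_force: [0.1, 0.0, -2.3]
width: 23.2
grasp_force: 51.4
```

```bash
cat > k.py <<'E'
from h import *
from t import tongues
s=arm.sense();print(s['tool_pos'],s['ee_rot'],s['ft_force'])
p,d=snap('wrist');P=tongues(d,p)
m=np.zeros(d.shape,bool);m[80:380,430:630]=1
m&=(P[...,2]>2)&(P[...,2]<20)&(P[...,1]>70)
q=P[m]
for x in (-20,-10,0,10,20,30,40,50):
    k=q[abs(q[:,0]-x)<4];k=k[k[:,2]<np.percentile(k[:,2],5)+5];k=np.sort(k[:,1]);print(x,k[0].round(1),k[-1].round(1),'mid',((k[0]+k[-1])/2).round(1))
E
python3 k.py
```

```text
[631.56712721   5.21340236 185.16105811] [ 1.79992670e+02 -2.23619077e-02 -1.70138109e+02] [ 0.11009195  0.0386511  -2.32951443]
tongue tool 881 [  13.3 -114.    -5.2] [   2.7 -118.4   -7.9] [  23.2 -111.1   -3.5]
tongue tool 986 [ 13.1 114.4  -3.5] [  2.9 111.1  -5.6] [ 22.7 118.6  -1.7]
-20 94.3 134.4 mid 114.3
-10 92.9 136.2 mid 114.6
0 91.3 137.9 mid 114.6
10 89.7 139.8 mid 114.7
20 88.0 140.8 mid 114.4
30 86.5 142.4 mid 114.4
40 83.3 146.0 mid 114.6
50 81.7 147.3 mid 114.5
```

Emit:
step_arm:
  moves:
    - [[-0.003,-0.0004,0],[0,0,0]]
    - [[-0.006,-0.0004,0],[0,0,0]]
    - [[-0.009,-0.0004,0],[0,0,0]]
    - [[-0.011,-0.0004,0],[0,0,0]]
    - [[-0.011,-0.0004,0],[0,0,0]]
    - [[-0.011,-0.0004,0],[0,0,0]]

```text
time_s: 9.57
tool_pos: [642.6, 6.7, 185.2]
ee_rot: [180.0, -0.0, -170.1]
ft_force: [0.4, 0.3, -2.4]
width: 22.5
grasp_force: 51.4
```

Emit:
step_arm:
  moves:
    - [[-0.001,0,0],[0,0,0]]
    - [[-0.002,0,0],[0,0,0]]
    - [[-0.003,0,0],[0,0,0]]
    - [[-0.003,0,0],[0,0,0]]

```text
time_s: 9.9
tool_pos: [645.2, 7.0, 185.3]
ee_rot: [-180.0, -0.1, -170.1]
ft_force: [-0.7, -0.6, -2.5]
width: 22.8
grasp_force: 51.5
```

Emit:
step_arm:
  moves:
    - [[-0.001,0,0],[0,0,0]]
    - [[-0.0015,0,0],[0,0,0]]
    - [[-0.002,0,0],[0,0,0]]
    - [[-0.002,0,0],[0,0,0]]

```text
time_s: 10.23
tool_pos: [645.1, 7.0, 185.4]
ee_rot: [-180.0, -0.3, -170.1]
ft_force: [-7.7, -0.9, 1.5]
width: 22.7
grasp_force: 51.9
```

Contact with the rail came at the expected place. I ease off slightly and lower.

Emit:
step_arm:
  moves:
    - [[0.0012,0,0],[0,0,0]]
    - [[0.0012,0,0.002],[0,0,0]]
    - [[0.0012,0,0.004],[0,0,0]]
    - [[0.0012,0,0.006],[0,0,0]]
    - [[0.0012,0,0.008],[0,0,0]]
    - [[0.0012,0,0.008],[0,0,0]]

```text
time_s: 10.73
tool_pos: [645.1, 7.0, 176.8]
ee_rot: [-180.0, -0.2, -170.1]
ft_force: [-5.2, -1.0, -0.8]
width: 22.7
grasp_force: 51.7
```

Emit:
step_arm:
  moves:
    - [[0,0,0.002],[0,0,0]]
    - [[0,0,0.004],[0,0,0]]
    - [[0,0,0.006],[0,0,0]]
    - [[0,0,0.008],[0,0,0]]
    - [[0,0,0.0085],[0,0,0]]
    - [[0,0,0.0085],[0,0,0]]

```text
time_s: 11.23
tool_pos: [645.1, 7.1, 168.6]
ee_rot: [-180.0, -0.1, -170.1]
ft_force: [-5.2, -1.1, 0.2]
width: 22.6
grasp_force: 51.8
```

Emit:
step_arm:
  moves:
    - [[0,0,0.001],[0,0,0]]
    - [[0,0,0.002],[0,0,0]]
    - [[0,0,0.003],[0,0,0]]
    - [[0,0,0.003],[0,0,0]]

```text
time_s: 11.57
tool_pos: [645.1, 7.1, 166.9]
ee_rot: [-180.0, -0.1, -170.1]
ft_force: [-7.3, -1.4, 3.9]
width: 22.6
grasp_force: 52.3
```

Emit:
step_arm:
  moves:
    - [[0,0,0.001],[0,0,0]]
    - [[0,0,0.002],[0,0,0]]
    - [[0,0,0.002],[0,0,0]]

```text
time_s: 11.82
tool_pos: [645.2, 7.1, 166.7]
ee_rot: [-179.9, -0.1, -170.2]
ft_force: [-9.4, -2.1, 10.3]
width: 22.4
grasp_force: 53.0
```

```bash
python3 k.py; python3 -c "
from h import *
z=np.load('wrist.npz');c=arm.camera_params('wrist');M=np.array(c['mount']);d=z['d'];v,u=np.mgrid[:400,:640]
P=np.stack([(u-c['cx'])/c['fx']*d,-(v-c['cy'])/c['fy']*d,-d],-1)@M[:3,:3].T+M[:3,3]
for a,b in((70,110),(120,160)):
  for x in (40,55):
    m=(P[...,1]>a)&(P[...,1]<b)&(abs(P[...,0]-x)<6)&(P[...,2]<10)&(P[...,2]>-30);q=P[m][:,2];print(a,x,len(q),np.percentile(q,[2,10,50]).round(1) if len(q) else 0)
"
```

```text
[645.16524925   7.06513257 166.68855873] [-1.79935531e+02 -5.77849970e-02 -1.70153347e+02] [-9.36369207 -2.14227295 10.33308656]
tongue tool 875 [  13.  -114.    -5.1] [   2.8 -117.9   -6.9] [  23.2 -110.6   -3.3]
tongue tool 1624 [ 10.7 123.6 -10.5] [ -4.3 100.1 -12. ] [ 23.3 129.1  -8.7]
-20 96.9 126.1 mid 111.5
-10 95.2 127.5 mid 111.4
0 94.0 128.6 mid 111.3
10 92.2 128.3 mid 110.2
20 90.7 132.2 mid 111.4
30 89.1 133.7 mid 111.4
40 87.6 135.9 mid 111.7
50 84.0 137.5 mid 110.8
70 40 882 [-14.3 -13.7 -12. ]
70 55 1059 [-15.  -14.2 -12.5]
120 40 1235 [-14.2 -13.6  -9.1]
120 55 1321 [-14.3 -13.6  -8.7]
```

Hard stop after 18.7 mm of descent, so the rack is home. I relieve the load, release and rise.

Emit:
step_arm:
  moves:
    - [[0.0005,0,-0.0015],[0,0,0]]
    - [[0.001,0,-0.003],[0,0,0]]
    - [[0.001,0,-0.003],[0,0,0]]

```text
time_s: 12.12
tool_pos: [645.2, 7.1, 167.1]
ee_rot: [-180.0, 0.0, -170.1]
ft_force: [-4.2, -0.2, 1.4]
width: 22.9
grasp_force: 51.9
```

Emit:
step_arm:
  jaw: 0
  moves:
    - [[0,0,0],[0,0,0]]
    - [[0,0,0],[0,0,0]]
    - [[0,0,0],[0,0,0]]
    - [[0,0,0],[0,0,0]]
    - [[0,0,0],[0,0,0]]
    - [[0,0,0],[0,0,0]]
    - [[0,0,0],[0,0,0]]
    - [[0,0,0],[0,0,0]]

```text
time_s: 12.78
tool_pos: [645.4, 7.1, 166.8]
ee_rot: [-180.0, 0.0, -170.1]
ft_force: [0.8, 0.1, -0.7]
width: 85.4
grasp_force: 0.0
```

Emit:
step_arm:
  moves:
    - [[0,0,-0.01],[0,0,0]]
    - [[0,0,-0.03],[0,0,0]]
    - [[0,0,-0.06],[0,0,0]]
    - [[0,0,-0.09],[0,0,0]]
    - [[0,0,-0.11],[0,0,0]]
    - [[0,0,-0.11],[0,0,0]]
    - [[0,0,-0.11],[0,0,0]]

```text
time_s: 13.37
tool_pos: [646.1, 7.7, 279.2]
ee_rot: [-180.0, 0.2, -170.1]
ft_force: [-0.5, -0.3, -1.1]
width: 85.7
grasp_force: 0.0
```

Run:
```python
from h import *
s=arm.sense();print(s['tool_pos'],s['ee_rot'],s['joints'])
p,d=snap('wrist','w5');P=pts('wrist',d,s)
a=np.radians(9.85);X=np.array([np.cos(a),np.sin(a),0]);Y=np.array([-np.sin(a),np.cos(a),0])
O=np.array([645.2,7.1,0])+39*X
rx=(P-O)@X;ry=(P-O)@Y;z=P[...,2]
for x in(-120,-109,-100,-90,-70):
    m=(abs(rx-x)<4)&(z>172)&(z<188)&(ry>70)&(ry<160);k=np.sort(ry[m])
    if len(k)>4:print(x,k[0].round(1),k[-1].round(1),((k[0]+k[-1])/2).round(1),np.median(z[m]).round(1))
m=(z>172)&(z<188)&(ry>70)&(ry<160);print('tip',rx[m].min())
for sg in(1,-1):
    m=(abs(ry-sg*115)<8)&(abs(rx+54)<14)&(z>150)&(z<185);print('tongue',m.sum(),np.percentile(z[m],[50,90,97]) if m.sum() else 0, ry[m].mean() if m.sum() else 0)
m=(abs(ry)<20)&(abs(rx+40)<25)&(z>195)&(z<215);print('grip top',m.sum(),np.median(z[m]) if m.sum() else 0,P[m].mean(0) if m.sum() else 0)
```

```text
[646.13924542   7.67942073 279.1794751 ] [-179.99663562    0.24362061 -170.13888942] [ 19.30218898  33.45481376 -40.84918073  59.96684093  21.19731353
  93.00022224  84.61230601]
-120 80.2 149.8 115.0 179.7
-109 81.3 149.6 115.5 179.9
-100 82.6 146.9 114.8 179.9
-90 84.5 146.0 115.2 179.7
-70 89.1 141.2 115.1 179.6
tip -122.51843002905414
tongue 286 [169.3398901  170.62611831 171.69670802] 113.93821984667633
tongue 416 [168.23961417 172.38762922 172.90753037] -113.2291313248856
grip top 1698 204.90084228834445 [643.13449343   7.07665081 204.52284469]
```

View pics/w5.png

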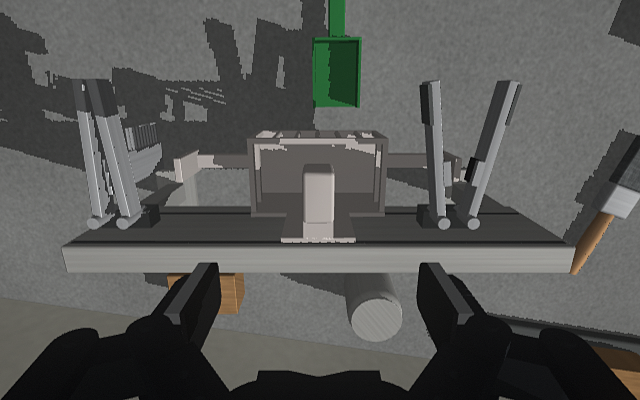

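The wrist view shows the rack hanging, with its grip block at (318,195), its left tongue at (460,165) between the open handles tipped at (432,85) and (508,85), and nothing disturbed. Tongue tops read about 172 mm, so it is home. On to the handles.

Emit:
step_arm:
  moves:
    - [[0.02,0.033,0],[0,0,0]]
    - [[0.04,0.066,0],[0,0,0]]
    - [[0.06,0.099,0],[0,0,0]]
    - [[0.0695,0.1148,0],[0,0,0]]
    - [[0.0695,0.1148,0.02],[0,0,0]]
    - [[0.0695,0.1148,0.05],[0,0,0]]
    - [[0.0695,0.1148,0.065],[0,0,0]]
    - [[0.0695,0.1148,0.065],[0,0,0]]
    - [[0.0695,0.1148,0.065],[0,0,0]]
    - [[0.0695,0.1148,0.065],[0,0,0]]

```text
time_s: 14.25
tool_pos: [557.4, 108.4, 212.3]
ee_rot: [180.0, 0.0, -170.2]
ft_force: [0.7, 0.8, 0.6]
width: 85.2
grasp_force: 0.0
```

Run:
```python
from h import *
s=arm.sense();print(s['tool_pos'],s['ee_rot'])
p,d=snap('wrist','w6')
c=arm.camera_params('wrist');M=np.array(c['mount']);v,u=np.mgrid[:400,:640]
P=np.stack([(u-c['cx'])/c['fx']*d,-(v-c['cy'])/c['fy']*d,-d],-1)@M[:3,:3].T+M[:3,3]
zz=s['tool_pos'][2]-P[...,2]
for x in(-20,-10,0,5,10):
    m=(abs(P[...,0]-x)<4)&(zz>174)&(zz<186)&(abs(P[...,1])<45);k=np.sort(P[...,1][m])
    if len(k)>4:print(x,k[0],k[-1],(k[0]+k[-1])/2)
m=(zz>174)&(zz<186)&(abs(P[...,1])<45)&(abs(P[...,0])<60);print('tip',P[...,0][m].max())
a=np.radians(9.85);O=np.array([645.2,7.1])+39*np.array([np.cos(a),np.sin(a)])
r=np.array(s['tool_pos'][:2])-O;print(r@[np.cos(a),np.sin(a)],r@[-np.sin(a),np.cos(a)])
```

```text
[557.44839751 108.38786304 212.28609016] [ 1.79975072e+02  2.78891457e-02 -1.70158816e+02]
-20 -29.844313563286942 30.681083325322852 0.4183848810179551
-10 -31.38146106796537 32.16184765809327 0.39019329506395195
0 -32.93751152614417 33.62760313314334 0.345045803499584
5 -33.7850204712269 34.670244276359945 0.4426119025665223
10 -34.405203881720055 34.99829547342202 0.2965457958509816
tip 14.61074373594559
-108.13080462346072 114.8063882867809
```

View pics/w6.png

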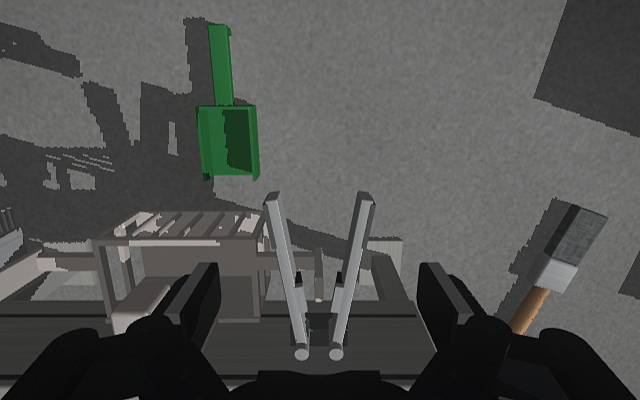

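The wrist view shows the handles at (270,200) and (365,200), centred between the open fingers and clear of the rack. I descend and squeeze.

Emit:
step_arm:
  moves:
    - [[0,0.0004,0.01],[0,0,0]]
    - [[0,0.0004,0.025],[0,0,0]]
    - [[0,0.0004,0.04],[0,0,0]]
    - [[0,0.0004,0.053],[0,0,0]]
    - [[0,0.0004,0.062],[0,0,0]]
    - [[0,0.0004,0.062],[0,0,0]]
    - [[0,0.0004,0.062],[0,0,0]]

```text
time_s: 14.88
tool_pos: [557.1, 108.7, 149.8]
ee_rot: [180.0, -0.0, -170.1]
ft_force: [-0.1, 0.7, -0.1]
width: 85.3
grasp_force: 0.0
```

Emit:
step_arm:
  jaw: 150
  force: 35
  moves:
    - [[0,0,0],[0,0,0]]
    - [[0,0,0],[0,0,0]]
    - [[0,0,0],[0,0,0]]
    - [[0,0,0],[0,0,0]]
    - [[0,0,0],[0,0,0]]
    - [[0,0,0],[0,0,0]]
    - [[0,0,0],[0,0,0]]
    - [[0,0,0],[0,0,0]]

```text
time_s: 15.55
tool_pos: [559.8, 110.4, 155.5]
ee_rot: [180.0, 0.5, -170.1]
ft_force: [-3.0, -0.4, 15.6]
width: 35.4
grasp_force: 8.3
```

Emit:
step_arm:
  jaw: 255
  moves:
    - [[0,0,-0.002],[0,0,0]]
    - [[0,0,-0.004],[0,0,0]]
    - [[0,0,-0.006],[0,0,0]]
    - [[0,0,-0.006],[0,0,0]]
    - [[0,0,-0.006],[0,0,0]]
    - [[0,0,-0.006],[0,0,0]]
    - [[0,0,-0.006],[0,0,0]]
    - [[0,0,-0.006],[0,0,0]]

```text
time_s: 16.22
tool_pos: [556.9, 108.5, 155.4]
ee_rot: [180.0, -0.0, -170.1]
ft_force: [-0.2, 0.2, -0.5]
width: 0.2
grasp_force: 0.0
```

Run:
```python
from h import *
p,d=snap('wrist'); q,e=snap('side')
a=p[130:400,160:480,::-1];b=cv2.resize(q[100:220,320:460,::-1],(640,548))
cv2.imwrite('pics/c2.png',np.hstack([cv2.resize(a,(400,338)),cv2.resize(b,(395,338))]))
```

```text
(no output)
```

View pics/c2.png

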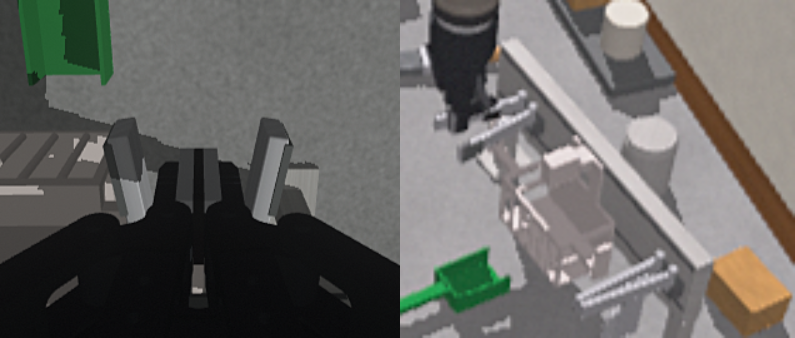

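The picture shows the fingers shut between the handles, with the clip still open: the fingers rode over and slipped past. I'll rise, open, and measure in numbers where the fingertips stand when open.

Emit:
step_arm:
  moves:
    - [[0,0,-0.02],[0,0,0]]
    - [[0,0,-0.045],[0,0,0]]
    - [[0,0,-0.06],[0,0,0]]
    - [[0,0,-0.06],[0,0,0]]

```text
time_s: 16.65
tool_pos: [559.3, 110.0, 219.6]
ee_rot: [180.0, 0.4, -170.1]
ft_force: [0.9, -0.1, 0.6]
width: 0.6
grasp_force: 0.0
```

Emit:
step_arm:
  jaw: 0
  moves:
    - [[0,0,0],[0,0,0]]
    - [[0,0,0],[0,0,0]]
    - [[0,0,0],[0,0,0]]
    - [[0,0,0],[0,0,0]]
    - [[0,0,0],[0,0,0]]
    - [[0,0,0],[0,0,0]]
    - [[0,0,0],[0,0,0]]

```text
time_s: 17.23
tool_pos: [556.9, 108.6, 215.5]
ee_rot: [180.0, -0.0, -170.1]
ft_force: [-0.3, -0.6, -0.3]
width: 83.3
grasp_force: 0.0
```

Run:
```python
from h import *
c=arm.camera_params('wrist');M=np.array(c['mount']);v,u=np.mgrid[:400,:640]
def tp(d): return np.stack([(u-c['cx'])/c['fx']*d,-(v-c['cy'])/c['fy']*d,-d],-1)@M[:3,:3].T+M[:3,3]
z=np.load('wrist.npz');P=tp(z['d'])
m=(abs(P[...,0])<13)&(abs(P[...,1])<14)&(P[...,2]<8)&(z['d']>0);q=P[m];print('shut lowest',np.percentile(q[:,2],[50,90,99]),q.max(0))
s=arm.sense();print(s['tool_pos'],s['ee_rot'],s['width'])
p,d=snap('wrist');P=tp(d);zz=s['tool_pos'][2]-P[...,2]
m=(abs(P[...,0])<14)&(abs(P[...,1])>36)&(abs(P[...,1])<60)&(P[...,2]<5)&(d>0);q=P[m];print('open tip',len(q),np.percentile(q[:,2],[50,90,99]),abs(q[:,1]).min())
k=q[q[:,2]>np.percentile(q[:,2],97)];print(k.mean(0),abs(k).mean(0))
for x in(-20,-10,0,5,10):
    m=(abs(P[...,0]-x)<4)&(zz>174)&(zz<186)&(abs(P[...,1])<45);k=np.sort(P[...,1][m])
    if len(k)>4:print(x,k[0],k[-1],(k[0]+k[-1])/2)
m=(zz>174)&(zz<186)&(abs(P[...,1])<45)&(abs(P[...,0])<60);print('tip',P[...,0][m].max(),np.median(zz[m]))
```

```text
shut lowest [-70.50718722 -40.14669187 -29.89559496] [ 12.99252657  13.99147318 -26.7181597 ]
[556.93668405 108.6231385  215.45652148] [ 1.79999580e+02 -3.58539309e-02 -1.70142033e+02] 83.25827923646995
open tip 16139 [-82.54455863 -49.64561034 -38.60505309] 36.02567566181763
[  1.95049218   0.12197626 -39.25457586] [ 6.10746704 42.26196399 39.25457586]
-20 -29.6829036076308 29.739461660690235 0.028279026529718365
-10 -31.77079050888531 31.89323308148661 0.06122128630065049
0 -33.2140376870691 33.230913527853836 0.00843792039236746
5 -33.67799995508221 34.38733452483716 0.35466728487747545
10 -34.48725603875277 34.64355483355118 0.0781493973992049
tip 14.13852907034763 179.98802078851224
```

The fingertips, open, stand about 39 mm behind the nominal TCP (27 mm shut), so the squeeze was too high. I go down about 90 mm this time, to TCP z≈125.

Emit:
step_arm:
  moves:
    - [[0,0,0.015],[0,0,0]]
    - [[0,0,0.035],[0,0,0]]
    - [[0,0,0.055],[0,0,0]]
    - [[0,0,0.07],[0,0,0]]
    - [[0,0,0.08],[0,0,0]]
    - [[0,0,0.087],[0,0,0]]
    - [[0,0,0.09],[0,0,0]]
    - [[0,0,0.09],[0,0,0]]
    - [[0,0,0.09],[0,0,0]]

```text
time_s: 18.03
tool_pos: [557.7, 109.0, 126.6]
ee_rot: [180.0, 0.1, -170.1]
ft_force: [0.0, 0.6, 0.4]
width: 85.7
grasp_force: 0.0
```

Emit:
step_arm:
  jaw: 110
  force: 35
  moves:
    - [[0,0,0],[0,0,0]]
    - [[0,0,-0.001],[0,0,0]]
    - [[0,0,-0.002],[0,0,0]]
    - [[0,0,-0.003],[0,0,0]]
    - [[0,0,-0.003],[0,0,0]]
    - [[0,0,-0.003],[0,0,0]]

```text
time_s: 18.53
tool_pos: [557.0, 108.6, 129.9]
ee_rot: [-180.0, 0.0, -170.2]
ft_force: [-2.7, -1.3, 5.6]
width: 48.5
grasp_force: 7.5
```

Emit:
step_arm:
  jaw: 160
  moves:
    - [[0,0,-0.001],[0,0,0]]
    - [[0,0,-0.002],[0,0,0]]
    - [[0,0,-0.003],[0,0,0]]
    - [[0,0,-0.003],[0,0,0]]
    - [[0,0,-0.003],[0,0,0]]

```text
time_s: 18.95
tool_pos: [556.5, 108.4, 132.0]
ee_rot: [-180.0, -0.1, -170.2]
ft_force: [-3.5, -1.2, 4.7]
width: 31.7
grasp_force: 4.4
```

Emit:
step_arm:
  jaw: 200
  moves:
    - [[0,0,-0.001],[0,0,0]]
    - [[0,0,-0.002],[0,0,0]]
    - [[0,0,-0.003],[0,0,0]]
    - [[0,0,-0.003],[0,0,0]]
    - [[0,0,-0.003],[0,0,0]]

```text
time_s: 19.37
tool_pos: [556.3, 108.4, 133.1]
ee_rot: [180.0, -0.1, -170.1]
ft_force: [-1.0, -0.1, -8.1]
width: 19.8
grasp_force: 34.4
```

Emit:
step_arm:
  jaw: 255
  moves:
    - [[0,0,0],[0,0,0]]
    - [[0,0,0],[0,0,0]]
    - [[0,0,0],[0,0,0]]
    - [[0,0,0],[0,0,0]]

```text
time_s: 19.7
tool_pos: [556.4, 108.4, 133.3]
ee_rot: [180.0, -0.1, -170.1]
ft_force: [1.2, 0.1, -14.5]
width: 19.6
grasp_force: 34.5
```

The fingers stopped at 19.7 mm, so the handles are shut. I release and rise.

Emit:
step_arm:
  jaw: 0
  moves:
    - [[0,0,0.004],[0,0,0]]
    - [[0,0,0.004],[0,0,0]]
    - [[0,0,0.004],[0,0,0]]
    - [[0,0,0.004],[0,0,0]]
    - [[0,0,0.004],[0,0,0]]
    - [[0,0,0.004],[0,0,0]]
    - [[0,0,0.004],[0,0,0]]
    - [[0,0,0.004],[0,0,0]]

```text
time_s: 20.37
tool_pos: [557.3, 108.7, 131.1]
ee_rot: [-180.0, 0.0, -170.1]
ft_force: [-0.8, -0.2, -0.6]
width: 85.8
grasp_force: 0.0
```

Emit:
step_arm:
  moves:
    - [[0,0,-0.02],[0,0,0]]
    - [[0,0,-0.05],[0,0,0]]
    - [[0,0,-0.08],[0,0,0]]
    - [[0,0,-0.11],[0,0,0]]
    - [[0,0,-0.14],[0,0,0]]
    - [[0,0,-0.14],[0,0,0]]
    - [[0,0,-0.14],[0,0,0]]
    - [[0,0,-0.14],[0,0,0]]

```text
time_s: 21.03
tool_pos: [556.8, 108.5, 270.2]
ee_rot: [-180.0, -0.1, -170.1]
ft_force: [0.5, 0.1, -0.1]
width: 85.4
grasp_force: 0.0
```

Run:
```python
from h import *
s=arm.sense();print(s['tool_pos'],s['width'],s['ft_force'])
p,d=snap('wrist');P=pts('wrist',d,s)
a=np.radians(9.85);X=np.array([np.cos(a),np.sin(a),0]);Y=np.array([-np.sin(a),np.cos(a),0])
O=np.array([645.2,7.1,0])+39*X
rx=(P-O)@X;ry=(P-O)@Y;z=P[...,2]
for x in(-118,-109,-100,-90,-80):
    m=(abs(rx-x)<4)&(z>172)&(z<188)&(ry>70)&(ry<160);k=np.sort(ry[m])
    if len(k)>4:print(x,k[0].round(1),k[-1].round(1),((k[0]+k[-1])/2).round(1),np.median(z[m]).round(1))
m=(abs(ry+115)<8)&(abs(rx+54)<14)&(z>150)&(z<185);print('free tongue',m.sum(),np.percentile(z[m],[90,97]) if m.sum() else 0)
m=(abs(ry)<20)&(abs(rx+40)<30)&(z>195)&(z<215);print('grip top',m.sum(),z[m].mean(),rx[m].mean() if m.sum() else 0)
```

```text
[556.75080691 108.46772596 270.17865593] 85.38747892373745 [ 0.52719553  0.12202314 -0.14316534]
-118 104.1 126.0 115.0 180.2
-109 104.0 126.7 115.4 180.4
-100 103.0 126.9 115.0 180.2
-90 103.0 127.8 115.4 180.0
-80 103.5 127.2 115.4 179.9
free tongue 589 [171.69426124 172.22686598]
grip top 854 203.34111419682282 -51.27128624290408
```

Run:
```python
from h import *
p,d=snap('scene');P=pts('scene',d)
a=np.radians(9.85);X=np.array([np.cos(a),np.sin(a),0]);Y=np.array([-np.sin(a),np.cos(a),0]);O=np.array([645.2,7.1,0])+39*X
rx=(P-O)@X;ry=(P-O)@Y;z=P[...,2]
m=(abs(ry)<32)&(rx>-80)&(rx<-5)&(z>200)&(z<212);print('grip',m.sum(),rx[m].mean(),ry[m].mean(),np.median(z[m]))
print(arm.close_job())
```

```text
grip 121 -37.363664104090596 0.6259960125600594 204.53877109223936
the job is handed in; nothing more can be done
None
```

The white rack hangs fully home on the screw, its left tongue between the clip's jaws, and the clip is snapped shut; the job was handed in at about 21 s. The first squeeze was set too high, pressed on the handle tops and slipped between the handles before the second closed the clip.

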